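# Slide the breakfast board out over the edge of the stand

### The job

Push the thin rectangular breakfast board across the wooden stand toward the stand's front edge (the long edge nearest the robot) until 4 cm of it sticks out past that edge, so that a hand can get under it later. It should end square with the edge, the rest of it lying flat on the stand. Only push or drag it with the fingertips, never lift or tip it, leave the coaster with its mug and everything else where they are, and finish clear of everything.

Things in the scene. Friction and masses are not known exactly. Their poses are not given: they have to be found in the camera images.
- board: loose thin rectangular breakfast board of light wood, 110 mm (its x, front to back) by 150 mm (its y) by 12 mm thick, about 0.16 kg, with a thin groove line round the top. Origin: centre of its underside. It lies flat on the stand, in its left or right half, turned up to 0.3 rad from square; its -x long side faces the stand's front edge
- stand_edge (a point): middle of the top front edge of the stand: a fixed low bench of dark wood, top 240 mm deep by 440 mm long, its flat top 60 mm above the worktop. This point lies on the top surface at the front edge, the long edge nearest the robot. x points from the front edge back across the top (away from the robot), y along the edge to the left, z up. The top reaches from x = 0 to 240 mm and y = -220 to 220 mm in this frame; below it is open space
- coaster: loose round cork coaster, 90 mm across, 8 mm thick, on the other half of the stand; origin at the centre of its underside. Leave it alone
- mug: loose low mug, green above and white below, 64x89 mm, 48 mm high, standing on the coaster; origin at the centre of its underside. Leave it alone
- jar: loose glass jar, 66 mm across, 100 mm high, on the worktop left of the stand; origin at its underside. Leave it alone
- mill: loose wooden pepper mill, 58 mm across, 170 mm high, on the worktop right of the stand; origin at its underside. Leave it alone
- salt: loose small salt shaker, 44 mm across, 90 mm high, near the pepper mill; origin at its underside. Leave it alone
- teaspoon: loose teaspoon, 134 mm long, lying on the worktop in front of the stand; origin at its underside. Leave it alone
- fork: loose fork, 193 mm long, lying on the worktop in front of the stand to the right; origin at its underside. Leave it alone

How it is judged (in metres and radians):
At the end, for the whole second after the job is handed in: The board lies flat and still on the stand, sticking out past the front edge by 40 mm, within 10 mm either way at its middle, square with the edge within 0.1 rad, and not past the stand's ends (x of board in the frame of stand_edge between 0.005 and 0.025 m and y of board in the frame of stand_edge between -0.145 and 0.145 m and angle between the x axis of board and the x axis of stand_edge, either way round below 0.1 rad and height (world z) of board between 0.056 and 0.064 m and angle between board's own z axis and vertical below 0.04 rad and linear speed of board below 0.01 m/s); the robot touches nothing.
It fails at once if the board is lifted off the stand (over 8 mm) (height (world z) of board above 0.068 m).
It fails at once if the board tips or falls (angle between board's own z axis and vertical above 0.15 rad or height (world z) of board below 0.05 m).
It fails at once if the coaster, mug, jar, pepper mill, salt shaker, teaspoon or fork is moved more than 15 mm (distance of any of coaster, mug, jar, mill, salt, teaspoon, fork from where it was at the start of the episode above 0.015 m).
It also fails if it takes over 35 s, if anything falls off the work surface, if the arm or the gripper's body presses on something with over 40 N, if the wrist force passes 120 N, or if a joint passes its speed limit or range.

### The arm

A 7-joint arm with a two-finger parallel gripper is mounted at the origin on a cart in front of the work surface, level with it; the furniture and walls round the work are solid. World frame = base frame: x ahead of the robot, y to its left, z up, the work surface at z = 0. Lengths are in m, angles in degrees, forces in N, time in s.
With the tool pointing down it reaches from about 0.425 to 1.025 m from the base axis. Payload 9.4 kg.
Tool frame: the origin (TCP) lies at the very end of the fingers, on their centre line; the grasp point (between the pads) lies 19 mm behind it; z points along the fingers, y is the line along which they close (so a half turn about z gives the same grasp; the last joint's range is limited). The gripper opens to 93 mm and grips with 3 to 60 N. Pads are 15 mm wide; open, the fingers measure 128 mm over their backs; the gripper's body (75 mm by 188 mm) begins 65 mm behind the grasp point.
Start: joints at [-70.457, 34.337, -0.143, 91.639, 0.103, 54.024, -4.572], TCP at [0.294, 0.663, 0.219] pointing down, gripper open.
Joint ranges: [-147.43, 147.43], [-19.82, 112.94], [-74.19, 73.91], [6.32, 146.72], [-59.91, 239.91], [6.04, 106.73], [-150.56, 150.56]. Speed limits (degrees/s): [127.2, 127.2, 172.46, 172.46, 180, 180, 180].

### API

Orientations are given as [roll, pitch, yaw] about the fixed x, y, z axes, in that order (R = Rz(yaw) Ry(pitch) Rx(roll)).
In Python, from workcell import sensors, get_image, camera_info, env, outline_of gives the robot as it stands.
- The arm moves only by the shell command python3 -m handwheel 'ROWS' [FORCE]. ROWS is JSON, a list of rows, each a list of 3 entries, a list of its own where there are three numbers: the shift along the tool's x, y, z normalised to -1 to 1, where 1 is 200 mm, then the turn, a rotation vector about the tool's x, y, z normalised to -1 to 1, where 1 is 120 degrees, then the closure, from 0 (fully open) to 1 (shut). A call has 1 to 20 rows; each row shifts and turns the commanded pose from where the row before left it, along the tool's axes as they then stand; what a row does not reach is not made up. A row lasts 1/10 s, in which the tool goes at most 50 mm and 8.59 degrees, less where a joint would pass 70% of its speed; a pose out of reach is approached as far as the arm can. A call with a number of a shift or a turn outside -1 to 1 is refused whole. A call with a gripper value outside its range is refused whole. The fingers move at their own pace and stop on an object; FORCE is the grip in N (left out, the last holds). Time passes only in rows, so rows that do not move let the fingers close. It gives the time, the measured TCP pose, the force, the opening and the grip force at its end, in the units of the state.
- sensors.get_state(): the state, without advancing time (a new reading comes with each control period).
- get_image(name): name is "side" or "top" or "wrist"; returns the picture (480x640x3 uint8, blue, green, red); there is no depth.
- camera_info(name): a dict with "fx", "fy", "cx", "cy" (pixels), "xyz" and "attitude" of the camera in the world; the wrist camera has in their place "hand_eye" (4x4, takes a point from camera to tool coordinates, whose origin is the TCP and whose axes are the flange's). Camera axes: x right, y down, z forward; pixel columns grow to the right and rows downward; lengths in m; the calibration is good to about 2 mm. A picture is of the moment at which its call begins: read the wrist's pose just before it. camera_info takes no time and is no camera call.
- env.job_done(): hands the job in; it is judged then, once.
Trained networks look in the newest picture that a camera, given by its name, has taken for a name from the list of things; names that differ only in an ending like _2 or _b are one class to them, and where a whole thing is asked for, a point or a joint stands for the part that bears it (a point fixed in the world has none). Each returns a list of dicts, best first, with "conf" (0 to 1); they miss things now and then, are a little off and sometimes report something else, mostly with a low value. They report only what shows in the picture. A call takes as long as a camera call.
- outline_of(label, camera): "mask" (480x640 bool, what is visible of it) and "box" ([left, top, right, bottom] in pixels, round what is visible of it).
The state is a dict: "time_s": time; "joint_pos": joint angles; "joint_vel": joint speeds; "tau": joint torques, N m; "tool_pos": TCP position; "tool_rot": TCP orientation; "ft_force": force on the tool from outside, world axes, zero at the start; "torque": the same for the moment, N m; "gripper_width": finger opening in m; "grip_force": force on a finger pad.
Only numpy, scipy, OpenCV 4.12 (cv2) and the standard library are available. Lean on these libraries where they do the work, as an engineer would, in place of code of your own. Each camera call takes 0.05 s, during which the arm holds its last target. There are 200 camera calls.

## Working session

There is one attempt and no reset: what is moved stays moved. The work goes in short steps, Python scripts to look and compute and a shell command to move; the robot and the scene stay as the last step left them, time stands still between calls to the robot, and variables do not carry over. Pictures are saved under pics/ and viewed, at most 10 in all, crops included, and the job is handed in when it is done.

```bash
mkdir -p pics; cat > h.py <<'E'
import numpy as np,cv2
from scipy.spatial.transform import Rotation as R
from workcell import sensors,get_image,camera_info,env,outline_of
def cam(n):
    c=camera_info(n); a=np.array(c["attitude"],float)
    Rm=a if a.shape==(3,3) else R.from_euler('xyz',a,degrees=True).as_matrix()
    return c,Rm,np.array(c["xyz"])
def pix2w(n,uv,z):
    c,Rm,t=cam(n); uv=np.atleast_2d(uv).astype(float)
    d=np.c_[(uv[:,0]-c["cx"])/c["fx"],(uv[:,1]-c["cy"])/c["fy"],np.ones(len(uv))]@Rm.T
    return t+d*((z-t[2])/d[:,2])[:,None]
E
python3 - <<'E'
from h import *
for n in("top","side"):
    print(n,camera_info(n)); cv2.imwrite(f"pics/{n}1.png",get_image(n))
s=sensors.get_state();print(s["time_s"],s["tool_pos"],s["tool_rot"])
for l,z in(("board",.072),("stand_edge",.06),("mug",.108),("coaster",.068),("teaspoon",0),("fork",0),("mill",.17),("salt",.09),("jar",.1)):
    o=outline_of(l,"top")
    for d in o[:2]:
        m=d["mask"].astype(np.uint8); r=cv2.minAreaRect(cv2.findNonZero(m)); 
        p=pix2w("top",cv2.boxPoints(r),z)
        print(l,d["conf"],d["box"],m.sum(),p[:,:2].round(4).tolist(),p.mean(0).round(4)[:2],np.linalg.norm(np.diff(p[:3],axis=0),axis=1).round(3))
E
```

```text
top {'fx': 504.86689617173585, 'fy': 504.86689617173585, 'cx': 313.3668343305507, 'cy': 240.15169634835783, 'xyz': array([0.32007747, 0.0164748 , 1.18192592]), 'attitude': array([-173.85638081,    0.49088622,  -90.11466519])}
side {'fx': 500.629907202043, 'fy': 500.629907202043, 'cx': 330.18737172864303, 'cy': 237.6230243759792, 'xyz': array([-0.53352432, -0.49773637,  0.75263592]), 'attitude': array([-121.79769994,   -0.89302697,  -61.39517686])}
0.1 [0.29401654 0.6622428  0.21784645] [-1.79922079e+02  8.87750289e-03  1.56066385e+02]
board 0.98 [307.6, 165.5, 384.4, 224.7] 3244 [[0.5047, 0.0378], [0.6147, 0.0179], [0.5866, -0.1302], [0.4772, -0.1089]] [ 0.5458 -0.0459] [0.112 0.151]
stand_edge 0.79 [194.3, 128.6, 401.8, 257.0] 16050 [[0.4534, 0.2925], [0.699, 0.271], [0.6454, -0.1796], [0.403, -0.1483]] [0.5502 0.0589] [0.247 0.454]
mug 0.72 [229.0, 178.1, 271.1, 207.8] 783 [[0.5525, 0.212], [0.5857, 0.1588], [0.5138, 0.115], [0.481, 0.168]] [0.5332 0.1634] [0.063 0.084]
coaster 0.56 [236.9, 182.7, 274.2, 218.8] 473 [[0.5205, 0.2052], [0.5784, 0.1409], [0.5301, 0.0989], [0.4728, 0.1
[... 381 characters left out ...]
.4639, 0.303], [0.7171, 0.2801], [0.6601, -0.1879], [0.4101, -0.1549]] [0.5628 0.0601] [0.254 0.471]
mill 0.94 [455.3, 212.0, 501.6, 243.7] 977 [[0.4648, -0.2534], [0.4948, -0.3399], [0.4454, -0.3549], [0.4157, -0.2689]] [ 0.4552 -0.3043] [0.092 0.052]
salt 0.94 [462.0, 252.0, 488.4, 271.8] 379 [[0.3973, -0.2855], [0.418, -0.3379], [0.3825, -0.3507], [0.3619, -0.2984]] [ 0.3899 -0.3181] [0.056 0.038]
salt 0.52 [371.3, 280.3, 452.3, 294.8] 437 [[0.3445, -0.0983], [0.3441, -0.2659], [0.3206, -0.2652], [0.3209, -0.098]] [ 0.3325 -0.1819] [0.168 0.024]
jar 0.55 [127.7, 197.7, 171.2, 232.7] 1082 [[0.4866, 0.4356], [0.5466, 0.4081], [0.5051, 0.3255], [0.4457, 0.3533]] [0.496  0.3806] [0.066 0.092]
```

```bash
python3 - <<'E'
import cv2
i=cv2.imread("pics/top1.png")[110:310,120:520]
cv2.imwrite("pics/crop1.png",cv2.resize(i,None,fx=2,fy=2,interpolation=cv2.INTER_CUBIC))
E
```

```text
(no output)
```

View pics/crop1.png

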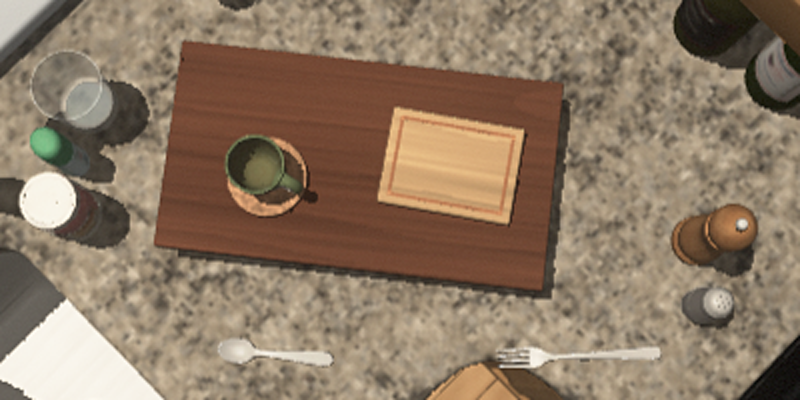

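View pics/side1.png

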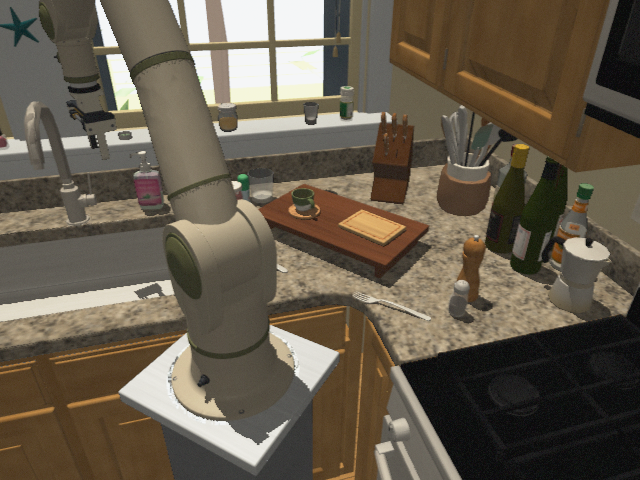

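The top picture shows the stand with corners near (211,131), (401.5,152), (392.5,256) and (198.5,233) in full-image pixels. The board is on the right half, around (345,193), and the mug is on its coaster to the left, around (252,197). The side view agrees, and the space behind the board is free.

```bash
cat >> h.py <<'E'
def fit(mask,z,n="top"):  # 4 corners by approximating the hull
    c=max(cv2.findContours(mask.astype(np.uint8),cv2.RETR_EXTERNAL,cv2.CHAIN_APPROX_NONE)[0],key=cv2.contourArea)
    r=cv2.boxPoints(cv2.minAreaRect(c)); return r,pix2w(n,r,z)[:,:2]
def pose(p): # rectangle corners -> centre, yaw of short axis (x), sizes
    e=[p[1]-p[0],p[2]-p[1]]; L=[np.linalg.norm(v) for v in e]; s=e[int(np.argmin(L))]
    s=s if s[0]>0 else -s
    return p.mean(0),np.degrees(np.arctan2(s[1],s[0])),L
E
python3 - <<'E'
from h import *
px=np.array([[182,42],[563,84],[545,292],[157,246]])/2+[120,110]
st=pix2w("top",px,.06)[:,:2]; print(st.round(4),np.linalg.norm(np.diff(st[[0,1,2,3,0]],axis=0),axis=1).round(3))
bp=np.array([[397,107],[523,128],[510,224],[378,203]])/2+[120,110]
b=pix2w("top",bp,.070)[:,:2]; print(b.round(4),np.linalg.norm(np.diff(b[[0,1,2,3,0]],axis=0),axis=1).round(3))
c,yaw,L=pose(st); bc,by,bL=pose(b); 
ey=(st[0]+st[3]-st[1]-st[2]); ey/=np.linalg.norm(ey); ex=np.array([ey[1],-ey[0]])
E=c-ex*.12; print("stand yaw",yaw,np.degrees(np.arctan2(ex[1],ex[0])),"edge",E,L,"board",bc,by,bL)
T=np.c_[ex,ey]; print("board in stand",(bc-E)@T,"corners",((b-E)@T).round(4).tolist())
print("stand T",T.tolist())
q=E+T@np.array([((b-E)@T)[:,0].max()+.03,((bc-E)@T)[1]]); print("approach xy",q)
E
```

```text
[[ 0.6932  0.26  ]
 [ 0.6419 -0.175 ]
 [ 0.4049 -0.1501]
 [ 0.4578  0.2835]] [0.438 0.238 0.437 0.237]
[[ 0.6134  0.0139]
 [ 0.5887 -0.1275]
 [ 0.4799 -0.1112]
 [ 0.504   0.0354]] [0.143 0.11  0.149 0.111]
stand yaw -5.994190653726395 -6.8373051617683505 edge [0.43030319 0.06887037] [np.float64(0.4380585859927769), np.float64(0.2383475069395997)] board [ 0.54650218 -0.04736703] -8.480596597729416 [np.float64(0.14344759814386565), np.float64(0.10991754934148917)]
board in stand [ 0.12921073 -0.1015772 ] corners [[0.1883, -0.0328], [0.1806, -0.1761], [0.0707, -0.1729], [0.0772, -0.0245]]
stand T [[0.9928882050635975, 0.11905046092135681], [-0.11905046092135681, 0.9928882050635975]]
approach xy [ 0.6349587  -0.05797325]
```

```bash
python3 - <<'E'
from h import *
print("block base",pix2w("side",[[372,196],[405,204],[412,196]],0).round(3).tolist())
E
```

```text
block base [[0.836, 0.079, 0.0], [0.839, -0.037, 0.0], [0.904, -0.036, 0.0]]
```

View pics/top1.png

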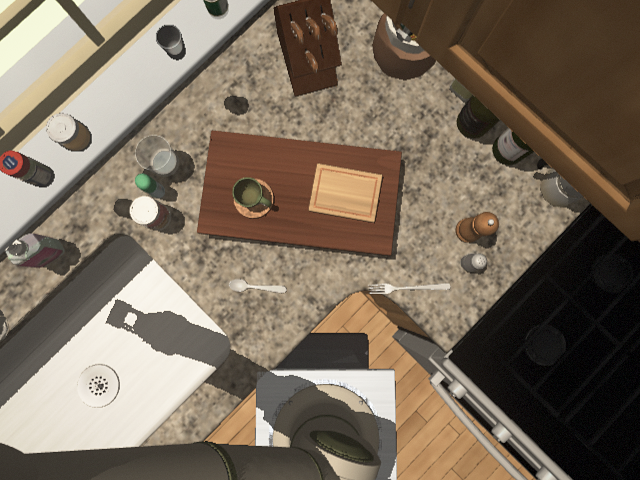

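The full top view shows a clear path. The knife block is far behind, at x of about 0.83, and the items to the left are low. I'll turn, rise a little and cross to behind the board.

```bash
python3 -m handwheel '[[[0,0,-0.1],[0,0,-0.048],0],[[0,0,-0.1],[0,0,-0.048],0],[[0,0,-0.1],[0,0,-0.048],0],[[-0.07,-0.11,0],[0,0,0],0],[[-0.11,-0.175,0],[0,0,0],0],[[-0.11,-0.175,0],[0,0,0],0],[[-0.11,-0.175,0],[0,0,0],0],[[-0.11,-0.175,0],[0,0,0],0],[[-0.11,-0.175,0],[0,0,0],0],[[-0.11,-0.175,0],[0,0,0],0],[[-0.11,-0.175,0],[0,0,0],0],[[-0.11,-0.175,0],[0,0,0],0],[[-0.11,-0.175,0],[0,0,0],0],[[-0.11,-0.175,0],[0,0,0],0],[[-0.11,-0.175,0],[0,0,0],0],[[-0.11,-0.175,0],[0,0,0],0],[[-0.11,-0.175,0],[0,0,0],0],[[-0.11,-0.175,0],[0,0,0],0],[[-0.11,-0.175,0],[0,0,0],0],[[-0.11,-0.175,0],[0,0,0],0]]'
cat >> h.py <<'E'
T0=np.array([[0.99337,0.11494],[-0.11494,0.99337]]);E0=np.array([.4308,.068])
def rep(gx,gy,gz):
    s=sensors.get_state(); p=np.array(s["tool_pos"]); r=R.from_euler('xyz',s["tool_rot"],degrees=True)
    g=np.r_[E0+T0@[gx,gy],gz]; sh=r.inv().apply(g-p)
    tr=(r.inv()*R.from_euler('xyz',[180,0,173.4],degrees=True)).as_rotvec(degrees=True)
    print("t",round(s["time_s"],2),"p",p.round(4),"rpy",np.round(s["tool_rot"],2),"stand xy",((p[:2]-E0)@T0).round(4),"F",np.round(s["ft_force"],1))
    print("shift",(sh/.2).round(3),"turn",(tr/120).round(4))
E
python3 -c "
from h import *; rep(.215,-.1,.12)"
```

```text
time_s: 2.55
tool_pos: [0.5908, 0.0405, 0.2789]
tool_rot: [180.0, 0.0, 173.3]
ft_force: [0.4, -0.6, 0.2]
gripper_width: 0.0935
grip_force: 0.0
t 2.55 p [0.5908 0.0405 0.2789] rpy [1.7999e+02 3.0000e-02 1.7335e+02] stand xy [ 0.1621 -0.0089] F [ 0.4 -0.6  0.2]
shift [-0.264 -0.455  0.795] turn [ 0.0001  0.0003 -0.0005]
```

```bash
python3 -m handwheel '[[[-0.066,-0.115,0],[0,0,0],0],[[-0.066,-0.11,0],[0,0,0],0],[[-0.066,-0.11,0],[0,0,0],0],[[-0.066,-0.11,0],[0,0,0],0],[[0,0,0.15],[0,0,0],0],[[0,0,0.2],[0,0,0],0],[[0,0,0.2],[0,0,0],0],[[0,0,0.15],[0,0,0],0],[[0,0,0],[0,0,0],0],[[0,0,0],[0,0,0],0]]'
python3 - <<'E'
from h import *; rep(.215,-.1,.065)
i=get_image("top")[110:310,240:480]; cv2.imwrite("pics/app.png",cv2.resize(i,None,fx=3,fy=3))
E
```

```text
time_s: 3.55
tool_pos: [0.6326, -0.0524, 0.1391]
tool_rot: [-180.0, -0.0, 173.3]
ft_force: [0.7, -0.3, 0.7]
gripper_width: 0.0928
grip_force: 0.0
t 3.55 p [ 0.6326 -0.0524  0.1391] rpy [-1.7999e+02 -2.0000e-02  1.7334e+02] stand xy [ 0.2143 -0.0964] F [ 0.7 -0.3  0.7]
shift [-0.004 -0.018  0.37 ] turn [-0.0001 -0.0002 -0.0005]
```

View pics/app.png

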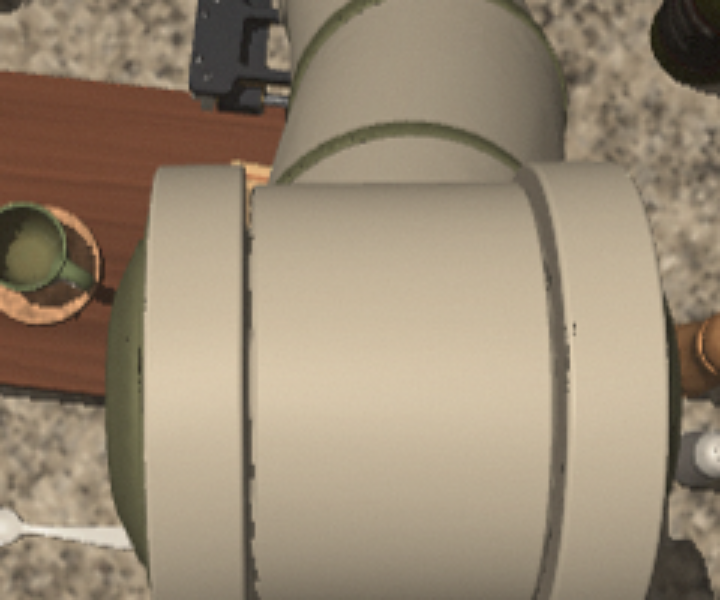

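The elbow hides the board from above, so I'll use the side camera from here. Next I'll descend behind the board.

```bash
python3 -m handwheel '[[[0,-0.018,0.1],[0,0,0],0],[[0,0,0.1],[0,0,0],0],[[0,0,0.08],[0,0,0],0],[[0,0,0.05],[0,0,0],0],[[0,0,0.04],[0,0,0],0],[[0,0,0],[0,0,0],0],[[0,0,0],[0,0,0],0]]'
python3 - <<'E'
from h import *; rep(.1,-.1,.065)
i=get_image("side")[140:300,240:460]; cv2.imwrite("pics/s2.png",cv2.resize(i,None,fx=3.5,fy=3.5))
E
```

```text
time_s: 4.3
tool_pos: [0.6324, -0.056, 0.0654]
tool_rot: [180.0, 0.1, 173.3]
ft_force: [0.3, -0.3, 1.0]
gripper_width: 0.0928
grip_force: 0.0
t 4.3 p [ 0.6324 -0.056   0.0654] rpy [1.8000e+02 6.0000e-02 1.7334e+02] stand xy [ 0.2146 -0.1   ] F [ 0.3 -0.3  1. ]
shift [ 0.573 -0.001  0.002] turn [ 0.      0.0005 -0.0005]
```

View pics/s2.png

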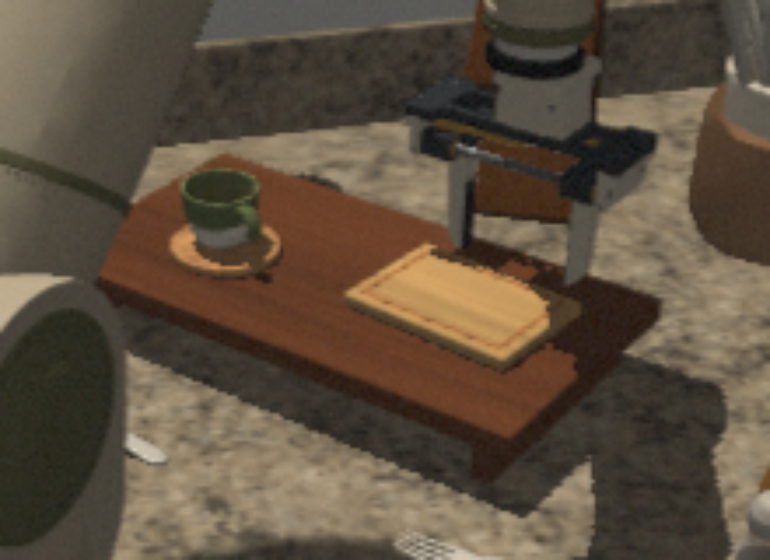

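The side view shows both fingertips down just behind the board's far long side, clear of the mug. I'll drag it most of the way toward the robot.

```bash
python3 -m handwheel '[[[0.03,0,0],[0,0,0],0],[[0.05,0,0],[0,0,0],0],[[0.05,0,0],[0,0,0],0],[[0.05,0,0],[0,0,0],0],[[0.05,0,0],[0,0,0],0],[[0.05,0,0],[0,0,0],0],[[0.05,0,0],[0,0,0],0],[[0.05,0,0],[0,0,0],0],[[0.05,0,0],[0,0,0],0],[[0.05,0,0],[0,0,0],0],[[0.05,0,0],[0,0,0],0],[[0.04,0,0],[0,0,0],0],[[0.03,0,0],[0,0,0],0],[[0.02,0,0],[0,0,0],0],[[0,0,0],[0,0,0],0],[[0,0,0],[0,0,0],0]]'
python3 - <<'E'
from h import *; rep(.0775,-.1,.065)
im=get_image("side"); d=outline_of("board","side")[0]
print(d["conf"],fit(d["mask"],.072,"side")[0].tolist())
c=max(cv2.findContours(d["mask"].astype(np.uint8),0,2)[0],key=cv2.contourArea)
q=cv2.approxPolyDP(c,4,True)[:,0]; print(q.tolist(),((pix2w("side",q,.072)[:,:2]-E0)@T0).round(4).tolist())
cv2.imwrite("pics/s3.png",cv2.resize(im[140:300,240:460],None,fx=3.5,fy=3.5,interpolation=cv2.INTER_CUBIC))
E
```

```text
time_s: 5.95
tool_pos: [0.5076, -0.0415, 0.0643]
tool_rot: [-180.0, -0.1, 173.3]
ft_force: [-0.4, 0.1, -0.2]
gripper_width: 0.0926
grip_force: 0.0
t 5.95 p [ 0.5076 -0.0415  0.0643] rpy [-1.7999e+02 -1.4000e-01  1.7335e+02] stand xy [ 0.0888 -0.1   ] F [-0.4  0.1 -0.2]
shift [ 0.057 -0.    -0.004] turn [-0.0001 -0.0012 -0.0004]
0.67 [[315.51629638671875, 246.00604248046875], [325.4921875, 219.0711669921875], [387.4716796875, 242.02655029296875], [377.49578857421875, 268.96142578125]]
[[317, 242], [362, 263], [386, 246], [344, 226]] [[-0.0269, -0.0338], [-0.0383, -0.1759], [0.0616, -0.1845], [0.0809, -0.0441]]
```

View pics/s3.png

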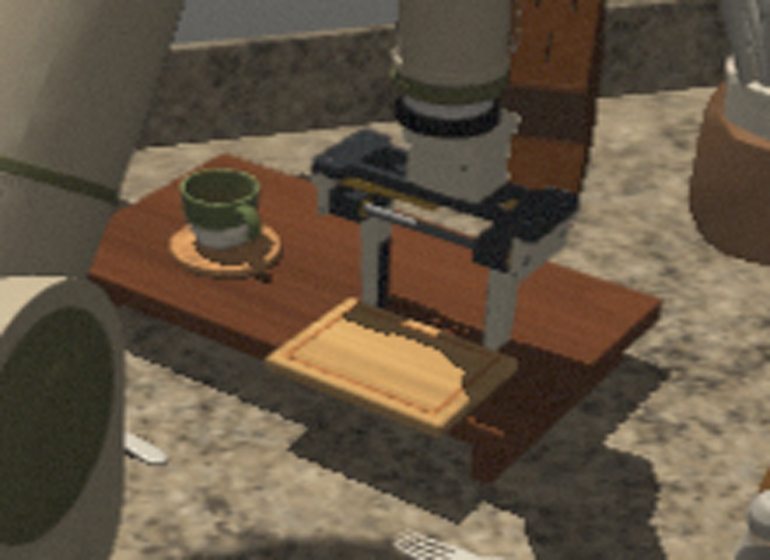

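The board is now squarely against both fingertips. Its front side sits about 27–29 mm past the edge, with its front corners near crop (270,357) and (440,428). I'll push it 10 mm more, back off, rise and swing aside to measure from above.

```bash
python3 -m handwheel '[[[0.02,0,0],[0,0,0],0],[[0.02,0,0],[0,0,0],0],[[0.01,0,0],[0,0,0],0],[[0,0,0],[0,0,0],0],[[0,0,0],[0,0,0],0]]'
python3 -c "
from h import *; rep(.215,-.1,.065)"
python3 -m handwheel '[[[-0.04,0,0],[0,0,0],0],[[-0.08,0,0],[0,0,0],0],[[-0.08,0,0],[0,0,0],0],[[0,0,-0.1],[0,0,0],0],[[0,0,-0.2],[0,0,0],0],[[0,0,-0.2],[0,0,0],0],[[0,0,-0.2],[0,0,0],0],[[0,0,-0.2],[0,0,0],0],[[0,0.15,-0.1],[0,0,0],0],[[0.05,0.18,0],[0,0,0],0],[[0.05,0.18,0],[0,0,0],0],[[0.05,0.18,0],[0,0,0],0],[[0.05,0.18,0],[0,0,0],0],[[0.05,0.18,0],[0,0,0],0],[[0.05,0.18,0],[0,0,0],0],[[0.05,0.18,0],[0,0,0],0],[[0.05,0.18,0],[0,0,0],0],[[0.05,0.18,0],[0,0,0],0],[[0.05,0.18,0],[0,0,0],0],[[0.05,0.18,0],[0,0,0],0]]'
python3 - <<'E'
from h import *
rep(.215,-.1,.3)
im=get_image("top"); cv2.imwrite("pics/top2.png",cv2.resize(im[110:310,120:520],None,fx=2,fy=2,interpolation=cv2.INTER_CUBIC))
for d in outline_of("board","top")[:1]:
    r,p=fit(d["mask"],.072); c,y,L=pose(p)
    print(d["conf"],d["box"],r.tolist(),((p-E0)@T0).round(4).tolist(),"c",((c-E0)@T0).round(4),"yaw rel",y+6.6,L)
E
```

```text
time_s: 6.55
tool_pos: [0.4985, -0.0404, 0.0646]
tool_rot: [-180.0, -0.0, 173.3]
ft_force: [0.2, 0.0, 0.1]
gripper_width: 0.0934
grip_force: 0.0
t 6.55 p [ 0.4985 -0.0404  0.0646] rpy [-1.7999e+02 -4.0000e-02  1.7334e+02] stand xy [ 0.0797 -0.0999] F [0.2 0.  0.1]
shift [-0.677  0.    -0.002] turn [-0.     -0.0003 -0.0005]
time_s: 8.55
tool_pos: [0.4786, 0.3924, 0.2648]
tool_rot: [-180.0, 0.0, 173.3]
ft_force: [-0.1, -0.3, -0.5]
gripper_width: 0.0932
grip_force: 0.0
t 8.55 p [0.4786 0.3924 0.2648] rpy [-1.7999e+02  1.0000e-02  1.7334e+02] stand xy [0.0102 0.3278] F [-0.1 -0.3 -0.5]
shift [-1.026 -2.138 -0.176] turn [-0.      0.0001 -0.0005]
0.87 [303.3, 214.3, 377.7, 275.3] [[304.43536376953125, 264.37225341796875], [310.45428466796875, 214.21453857421875], [378.47479248046875, 222.37701416015625], [372.45587158203125, 272.53472900390625]] [[-0.0419, -0.0275], [0.0705, -0.028], [0.0691, -0.1799], [-0.0429, -0.1779]] c [ 0.0137 -0.1033] yaw rel -0.24799962790880414 [np.float64(0.11236901487487284), np.float64(0.15196896954248154)]
```

View pics/top2.png

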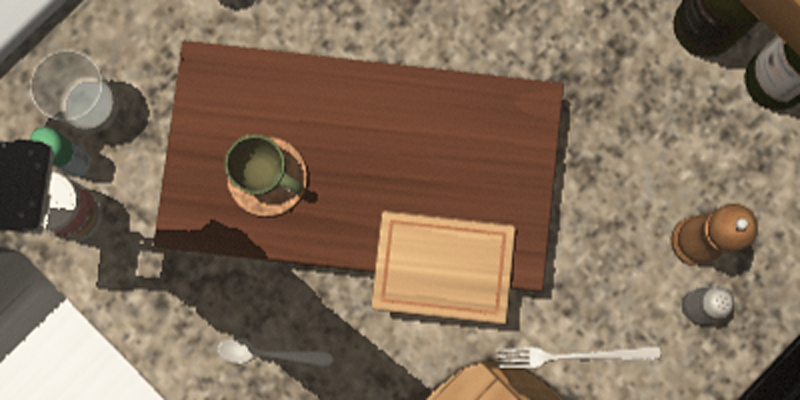

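The top view shows the board square with the edge. Its centre is at x = 0.014 and y = −0.103 in the stand frame, which gives about 41 mm of overhang. The mug, coaster and everything else are unmoved, and the arm is clear, so I'm handing in.

```bash
python3 -m handwheel '[[[0,0,0],[0,0,0],0],[[0,0,0],[0,0,0],0],[[0,0,0],[0,0,0],0]]'; python3 -c "
from workcell import env; print(env.job_done())"
```

```text
time_s: 8.95
tool_pos: [0.4794, 0.3894, 0.2648]
tool_rot: [-180.0, 0.0, 173.2]
ft_force: [-0.7, -0.0, -0.6]
gripper_width: 0.0931
grip_force: 0.0
the job is handed in; nothing more can be done
None
```

I pushed the board until it stuck out about 41 mm past the stand's front edge, square to within about 0.3°, and handed the job in at about 9 s; the last top view showed nothing else moved and the arm clear, but no verdict was returned.

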